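# Tap the tapered post into the stand foot and carry the stand by it

## Robot

A 6-joint arm with a two-finger parallel gripper is mounted at the origin on a cart in front of the work surface, level with it; the furniture and walls round the work are solid. World frame = base frame: x ahead of the robot, y to its left, z up, the work surface at z = 0. Lengths are in m, angles in rad, forces in N, time in s.
With the tool pointing down it reaches from about 0.4 to 0.825 m from the base axis. Payload 7 kg.
Tool frame: the origin (TCP) lies at the centre of the arm's flange, where the gripper is bolted on; the fingertips stand 178 mm ahead of it and the grasp point (between the pads) lies ahead of it (tcp_to_grasp is the z of the grasp point in the tool frame, in m); z points along the fingers, x is the direction in which the jaws open and shut, and the axes are right-handed (so a half turn about z gives the same grasp; the last joint's range is limited). The gripper opens to 88 mm and grips with 3 to 60 N. Pads are 19 mm wide; open, the fingers measure 130 mm over their backs; the gripper's body (78 mm by 193 mm) begins 47 mm behind the grasp point.
Start: joints at [1.467, 0.359, 0.012, 0, -1.224, -0.288], TCP at [0.258, 0.624, 0.405] pointing down, gripper open.
Joint ranges: [-3.07, 3.07], [-1.43, 2.12], [-1.02, 1.25], [-3.03, 1.67], [-3.05, -0], [-3.03, 3.03]. Speed limits (rad/s): [2.39, 2.39, 3.01, 3.14, 3.14, 3.14].

## Interface

Orientations are given as [roll, pitch, yaw] about the fixed x, y, z axes, in that order (R = Rz(yaw) Ry(pitch) Rx(roll)).
In Python, from station import get_state, grab_frame, job_done, tcp_to_grasp gives the robot as it stands.
- The arm moves only by the tool drive_tool, never from a script. Its argument "moves" is a list of rows, each a list of 7 numbers: the shift along the tool's x, y, z in mm, then the turn, a rotation vector about the tool's x, y, z in degrees, then the closure, from -1 (fully open) to 1 (shut), so that 0 is half open. In form: [[dx, dy, dz, ax, ay, az, claw], ...]. A call has 1 to 12 rows; each row is the pose to reach, as a shift and turn from the pose commanded when the call began, along the tool's axes at that moment; what a row does not reach only later rows make up. A row lasts 1/8 s, in which the tool goes at most 62.5 mm and 10.7 degrees, less where a joint would pass 70% of its speed; a pose out of reach is approached as far as the arm can. A call with a gripper value outside its range is refused whole. The fingers move at their own pace and stop on an object; "grip_force" is the grip in N (left out, the last holds). Time passes only in rows, so rows that repeat a pose let the fingers close. It gives the time, the measured TCP pose, the force and the opening at its end, in the units of the state.
- get_state(): the state, without advancing time (a new reading comes with each control period).
- grab_frame(name): name is "side" or "top" or "wrist"; returns a dict with "img" (420x560x3 uint8, red, green, blue), "range_z" (420x560 float32, m along the optical axis (not along the pixel's ray), 0 where there is no reading), "fovy" (degrees; the focal length in pixels is half the picture's height over the tangent of half this angle, whatever the lens; pixels are square), "cx", "cy" (the principal point, pixels), "rvec" (rotation vector, rad) and "tvec" (3), from world to camera coordinates, as OpenCV has them. Camera axes: x right, y down, z forward; pixel columns grow to the right and rows downward; lengths in m; the calibration is good to about 2 mm. A picture is of the moment at which its call begins.
- job_done(): hands the job in, once; it reports no verdict.
The state is a dict: "t": time; "q": joint angles; "qd": joint speeds; "joint_efforts": joint torques, N m; "eef_pos": TCP position; "ee_rot": TCP orientation; "force": force on the tool from outside, world axes, zero at the start; "moment": the same for the moment, N m; "width": finger opening in m.
Only numpy, scipy, OpenCV 4.12 (cv2) and the standard library are available. Lean on these libraries where they do the work, as an engineer would, in place of code of your own. Each camera call takes 0.05 s, during which the arm holds its last target. There are 200 camera calls.

## Task

Assemble the small pipette stand: take the metal post out of the tube rack, stand its tapered shank in the bored hub of the round foot, and tap or press it home, firmly but not hard (less than 25 N), until friction alone locks it. Then, holding the post only, lift the whole stand off the counter, lower it upright into the shallow metal tray on the brown mat so that the foot lies flat inside the rim, and let go. Leave the tubes, cup and bottle where they are.

Things in the scene. Friction and masses are not known exactly. Their poses are not given: they have to be found in the camera images.
- post: Loose bright metal post, 133 mm, 0.09 kg, hung upright by its flange in an end cell of the rack. Origin at the tip of the tapered shank; z up the axis. Heights from the tip: shank 10 mm dia at 0, 16 mm dia at 40; neck 15 mm dia to 48; flange 25 mm dia 48 to 53; plain stem 16 mm dia 53 to 133 (grip here), its top end rounded.
- stem_mid (a point): On the post's axis, mid stem, 88 mm above the shank's tip: the place to grip. Once jammed, the post gives only a fraction of a mm per newton of push. A steady or tapped downward push of 14 to 20 N locks the taper well enough to carry the foot; a few newtons do not; over 25 N is too much.
- stand_foot: Loose dark cast foot, about 0.58 kg (give or take a fifth): disc 100 mm dia, 8 mm thick, with a hub 42 mm dia rising to 68 mm. Origin under the middle of the disc, z up.
- hub_mouth (a point): Centre of the hub's top opening (30 mm bore), 68 mm above the foot's underside. Inside sits a bright fixed sleeve with the shank's taper and a lead-in 22 mm wide. Its depth differs from foot to foot and must be felt: the shank first jams with its tip 14 to 31 mm above the foot's underside. The flange clears the bore and is no stop.
- rack: Cream moulded tube rack, 64 x 130 x 55 mm, fixed to the counter. Origin under its middle; y along its length. The post hangs in the cell at x = -11 mm, y = +44 mm, its flange resting on the rack's top at 54 mm; two stoppered tubes stand in cells at the other end, tops 118 mm above the counter.
- tray: Shallow open metal tray fixed on the brown mat, 150 mm along its x, 190 mm along its y, 12 mm high, walls and floor 4 mm thick. Origin under its middle, 3 mm above the counter. The stand belongs in it, inside the rim.
- tube_a: Stoppered test tube in the rack, 18 mm diameter, 114 mm tall, origin at its foot. Bystander.
- tube_b: Stoppered test tube in the rack, 18 mm diameter, 114 mm tall, origin at its foot. Bystander.
- cup: Specimen cup with screw lid, 69 mm diameter, 68 mm tall, origin under its middle. Bystander.
- bottle: Small brown dropper bottle, 27 mm diameter, 59 mm tall, origin under its middle. Bystander.
- back_counter: The fixed white counter that everything stands on, its top at height 0. Its origin lies far off in the worktop and is of no use.

How it is judged:
By the outcome, as a careful person would: the job done as asked, in the order asked, and still so for the second after the job is handed in, with the robot touching nothing.
It also fails if it takes over 61 s, if anything falls off the work surface, if the arm or the gripper's body presses on something with over 40 N, if the wrist force passes 120 N, or if a joint passes its speed limit or range.

## Working session

There is one attempt and no reset: what is moved stays moved. The work goes in short steps, Python scripts to look and compute and a tool call to move; the robot and the scene stay as the last step left them, time stands still between calls to the robot, and variables do not carry over. Pictures are saved under pics/ and viewed, about 8 in all and at most 12, crops included, and the job is handed in when it is done.

Besides the shell and the picture viewer there is one more tool, called after "Emit:" by a JSON object that holds its "method" and its "body". drive_tool: Moves the arm, as the interface text tells. Its arguments: {"type":"object","properties":{"moves":{"type":"array"},"grip_force":{"type":"number"}},"required":["moves"]}

```bash
mkdir -p pics; ls; cat > h.py <<'E'
import numpy as np,cv2
from station import *
def cam(n):
    f=grab_frame(n); R,_=cv2.Rodrigues(np.array(f["rvec"],float)); f["R"]=R; f["t"]=np.array(f["tvec"],float).ravel()
    f["f"]=210/np.tan(np.radians(f["fovy"])/2)
    Z=f["range_z"]; v,u=np.mgrid[0:420,0:560]
    P=np.stack([(u-f["cx"])/f["f"]*Z,(v-f["cy"])/f["f"]*Z,Z],-1)
    f["W"]=(P-f["t"])@R; f["W"][Z==0]=np.nan
    return f
def save(f,n): cv2.imwrite("pics/"+n,f["img"][:,:,::-1])
E
python3 - <<'E'
from h import *
print(get_state(),tcp_to_grasp)
for n in("side","top"):
    f=cam(n); save(f,n+"1.png"); np.savez("pics/"+n+"1.npz",W=f["W"],img=f["img"]); print(n,-f["R"].T@f["t"],f["R"][2],f["f"],f["cx"],f["cy"])
E
```

```text
pics
{'t': 0.0, 'q': array([ 1.46712302e+00,  3.59355327e-01,  1.10756427e-02, -3.57049702e-04,
       -1.22407684e+00, -2.88125518e-01]), 'qd': array([ 0.00082469,  0.0001069 , -0.00237686, -0.00073424, -0.00040526,
       -0.0003839 ]), 'joint_efforts': array([ 1.37497897e-03, -5.82713807e+01,  2.93048555e+01,  6.99732408e+00,
        7.06541701e-03, -1.47426081e-04]), 'eef_pos': array([0.25765949, 0.62367998, 0.40374892]), 'ee_rot': array([-3.14147109e+00, -1.59126860e-03, -1.96271684e+00]), 'force': array([ 0.44184279,  0.47907157, -0.66133291]), 'moment': array([-0.05401538, -0.03509464,  0.04017486]), 'width': 0.08775050038649422} 0.1593
side [0.73289085 0.89275229 0.98997805] [-0.10847185 -0.71190368 -0.69384942] 488.7029755858174 285.886594777807 207.78072087478313
top [ 0.45149136 -0.02325152  1.47680973] [ 9.26861906e-02  7.73979108e-04 -9.95695069e-01] 456.85798974000176 279.8392688108391 211.37940223815153
```

View pics/side1.png

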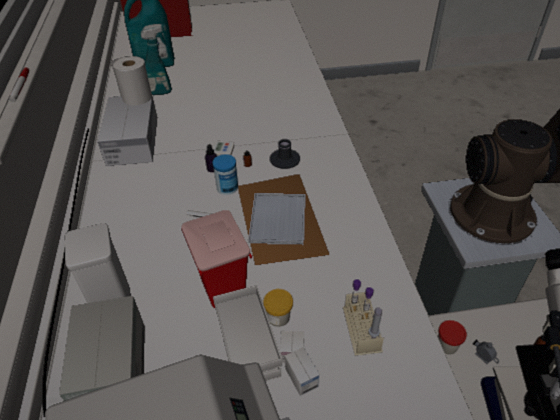

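View pics/top1.png

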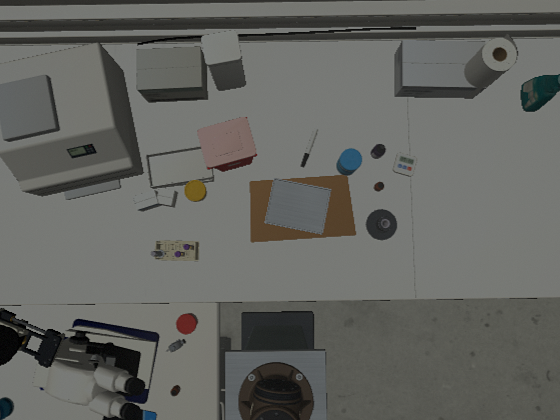

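Side: post (376,322), rack (362,318), foot (285,153), tray (277,218). Top: post (155,253), rack (176,251), hub (385,223), tray (298,206), bottle (379,186), cup (195,190).

```bash
python3 - <<'E'
import numpy as np,cv2
for n,regs in (("top",dict(rack=(145,235,205,268),foot=(360,203,403,245),tray=(255,170,340,240))),("side",dict(rack=(335,270,390,362),foot=(262,130,308,175),tray=(235,180,330,260)))):
    d=np.load(f"pics/{n}1.npz");W=d["W"];img=d["img"].astype(int)
    for k,(a,b,c,e) in regs.items():
        w=W[b:e,a:c].reshape(-1,3);w=w[np.isfinite(w[:,0])]
        z=w[:,2]; print(n,k,"base z",np.round(np.percentile(z,[5,25,50,75,95,99.8]),4))
        def st(m,l):
            p=w[m]
            if len(p)>3: print("  ",l,len(p),"mean",p.mean(0).round(4),"min",p.min(0).round(4),"max",p.max(0).round(4),"rect",[np.round(q,4) for q in cv2.minAreaRect(p[:,:2].astype(np.float32))])
        if k=="rack":
            st((z>.044)&(z<.062),"top"); st(z>.105,"hi"); 
            st(z>.128,"post top"); st((z>.07),"all>70")
        if k=="foot": st((z>.004)&(z<.014),"disc"); st(z>.062,"hub"); st((z>.02)&(z<.06),"hubmid")
        if k=="tray": st((z>.0095)&(z<.025),"rim");st((z>.005)&(z<.0095),"floor")
E
```

```text
top rack base z [-0.0043 -0.0005  0.0026  0.0161  0.1095  0.1415]
   top 277 mean [0.4665 0.3006 0.0538] min [0.4391 0.2428 0.0442] max [0.4965 0.371  0.0618] rect [array([0.4677, 0.3064]), array([0.1275, 0.0528]), np.float64(87.7949)]
   hi 105 mean [0.4633 0.2993 0.1217] min [0.4491 0.2491 0.105 ] max [0.4844 0.3562 0.1431] rect [array([0.4603, 0.3011]), array([0.0311, 0.1094]), np.float64(12.6108)]
   post top 26 mean [0.4584 0.3489 0.1373] min [0.4529 0.343  0.1288] max [0.4646 0.3562 0.1431] rect [array([0.4588, 0.3496]), array([0.0131, 0.0117]), np.float64(89.1739)]
   all>70 123 mean [0.4625 0.3031 0.1162] min [0.449  0.2491 0.0705] max [0.4844 0.3562 0.1431] rect [array([0.4603, 0.3011]), array([0.0311, 0.1094]), np.float64(12.6108)]
top foot base z [-0.0044 -0.0009  0.0029  0.0081  0.0602  0.0715]
   disc 580 mean [ 0.5418 -0.3444  0.0078] min [ 0.4785 -0.4169  0.004 ] max [ 0.6124 -0.2783  0.014 ] rect [array([ 0.5454, -0.3478]), array([0.1375, 0.1327]), np.float64(89.2011)]
   hub 80 mean [ 0.5428 -0.3462  0.0671] min [ 0.5236 -0.3662  0.062 ] max [ 0.5613 -0.3257  0.0749]
[... 1772 characters left out ...]
21  0.0722] rect [array([ 0.5469, -0.3477]), array([0.0488, 0.038 ]), np.float64(80.7512)]
   hubmid 149 mean [ 0.5495 -0.3359  0.042 ] min [ 0.5288 -0.3667  0.0201] max [ 0.5677 -0.3237  0.0599] rect [array([ 0.5478, -0.3439]), array([0.0389, 0.0417]), np.float64(47.6633)]
side tray base z [-0.0005  0.0027  0.0055  0.0086  0.0367  0.1857]
   rim 1090 mean [ 0.6121 -0.078   0.0123] min [ 0.5016 -0.2423  0.0095] max [0.7178 0.0679 0.0227] rect [array([ 0.6102, -0.0855]), array([0.2041, 0.3158]), np.float64(2.4063)]
   floor 2636 mean [ 0.6028 -0.0754  0.007 ] min [ 0.4455 -0.2594  0.005 ] max [0.7238 0.0837 0.0095] rect [array([ 0.6005, -0.0851]), array([0.3191, 0.2771]), np.float64(80.1366)]
```

```bash
python3 - <<'E'
import numpy as np,cv2
im=cv2.imread("pics/top1.png");s=cv2.imread("pics/side1.png")
a=cv2.resize(im[232:272,140:210],(700,400)[::1],interpolation=cv2.INTER_CUBIC)[:300,:400] if 0 else None
A=lambda i,y0,y1,x0,x1:cv2.resize(i[y0:y1,x0:x1],(400,300),interpolation=cv2.INTER_CUBIC)
cv2.imwrite("pics/crops.png",np.vstack([np.hstack([A(im,230,275,145,205),A(im,201,246,352,412)]),np.hstack([A(s,272,362,310,430),A(s,126,186,245,325)])]))
E
```

```text
(no output)
```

View pics/crops.png

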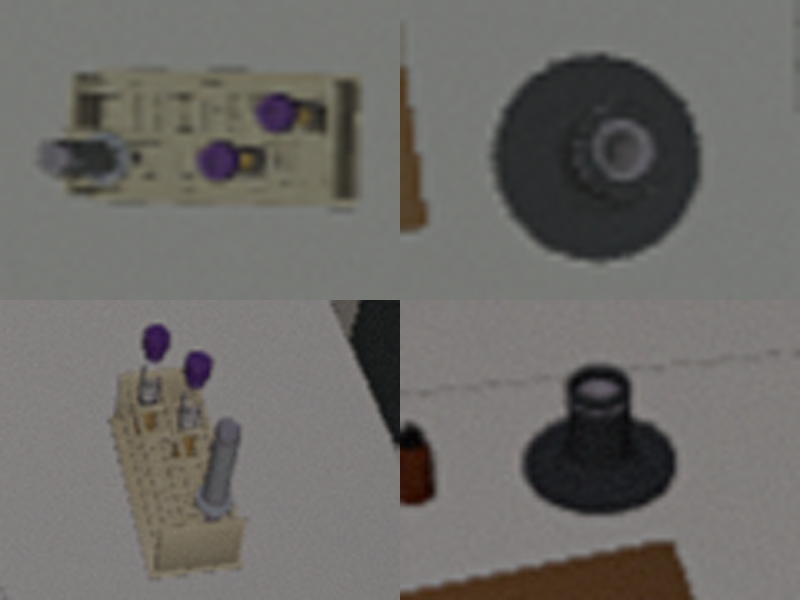

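The crops show the post hanging by its flange at the +y end of the rack, and the hub with its bright sleeve. I'll move above the post with the jaws along world x.

Emit:
{"method": "drive_tool", "body": {"moves": [[25,-42,0,0,0,9.5,-1],[50,-84,0,0,0,19,-1],[75,-126,0,0,0,28.5,-1],[100,-168,0,0,0,38,-1],[125,-210,0,0,0,47.5,-1],[150,-252,0,0,0,57,-1],[174,-293,0,0,0,67.5,-1],[174,-293,0,0,0,67.5,-1],[174,-293,0,0,0,67.5,-1],[174,-293,0,0,0,67.5,-1]]}}

```text
t: 1.35
eef_pos: [0.4616, 0.3519, 0.4045]
ee_rot: [-3.141, -0.0, -3.139]
force: [0.6, -0.8, -0.7]
width: 0.0875
```

```bash
python3 - <<'E'
from h import *
s=get_state();print(s["t"],s["eef_pos"],s["ee_rot"],s["force"])
f=cam("wrist");save(f,"w1.png");np.savez("pics/w1.npz",W=f["W"],img=f["img"]);print(-f["R"].T@f["t"],f["R"],f["f"],f["cx"],f["cy"])
W=f["W"];z=W[...,2];m=(z>.1)&(z<.15)
n,l,st,c=cv2.connectedComponentsWithStats(m.astype(np.uint8))
for i in range(1,n):
    p=W[l==i]
    if len(p)>30: print(st[i],p.mean(0).round(4),p.min(0).round(4),p.max(0).round(4))
E
```

```text
1.35 [0.461648   0.35187686 0.40450628] [-3.14149162e+00 -1.73249455e-04 -3.13884211e+00] [ 0.55269286 -0.84266427 -0.73016838]
[0.46196732 0.2738085  0.38385428] [[-9.99998291e-01 -1.84855653e-03  1.98521589e-05]
 [-1.76555390e-03  9.58170548e-01  2.86192391e-01]
 [-5.48064566e-04  2.86191867e-01 -9.58172174e-01]] 305.4226409145635 275.2347161842475 206.30209935453738
[243  85  23  23 404] [0.4795 0.2588 0.117 ] [0.4707 0.2502 0.1052] [0.4886 0.2674 0.1196]
[269 117  21  22 359] [0.4588 0.284  0.1173] [0.4502 0.2754 0.1066] [0.4673 0.2926 0.1198]
[267 191  19  27 416] [0.4612 0.3472 0.1304] [0.4533 0.3416 0.1014] [0.4691 0.3575 0.1404]
```

View pics/w1.png

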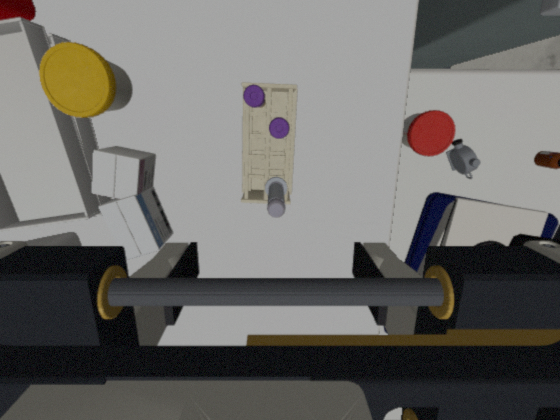

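Wrist view: post at (276,197), tubes at (254,96) and (279,128). The post axis is at about (0.461, 0.3495), so I'll descend and grip.

Emit:
{"method": "drive_tool", "body": {"moves": [[0,-2.5,40,0,0,0,-1],[0,-2.5,80,0,0,0,-1],[0,-2.5,120,0,0,0,-1],[0,-2.5,140,0,0,0,-1],[0,-2.5,146,0,0,0,-1],[0,-2.5,146,0,0,0,0],[0,-2.5,146,0,0,0,1],[0,-2.5,146,0,0,0,1],[0,-2.5,146,0,0,0,1],[0,-2.5,146,0,0,0,1],[0,-2.5,146,0,0,0,1]], "grip_force": 45}}

```text
t: 2.78
eef_pos: [0.4621, 0.3486, 0.2588]
ee_rot: [3.141, 0.0, -3.141]
force: [-1.1, 1.0, -0.7]
width: 0.0331
```

Emit:
{"method": "drive_tool", "body": {"moves": [[0,0,0,0,0,0,1],[0,0,0,0,0,0,1],[0,0,0,0,0,0,1],[0,0,0,0,0,0,1],[0,0,0,0,0,0,1],[0,0,0,0,0,0,1]]}}

```text
t: 3.52
eef_pos: [0.4621, 0.3486, 0.2586]
ee_rot: [-3.141, -0.0, -3.141]
force: [-0.8, 0.2, -1.7]
width: 0.0152
```

Emit:
{"method": "drive_tool", "body": {"moves": [[0,0,10,0,0,0,1],[0,0,-20,0,0,0,1],[0,0,-60,0,0,0,1],[0,0,-105,0,0,0,1],[0,0,-150,0,0,0,1],[0,0,-150,0,0,0,1],[0,0,-150,0,0,0,1],[0,0,-150,0,0,0,1]]}}

```text
t: 4.53
eef_pos: [0.4619, 0.3484, 0.4073]
ee_rot: [-3.14, -0.002, -3.141]
force: [-0.0, -0.1, -1.2]
width: 0.0149
```

I typed the first row's +10 mm with the wrong sign (down instead of up). That may have slid the post in the grip, so I'll measure it in hand once it is above the hub.

Emit:
{"method": "drive_tool", "body": {"moves": [[-4,-30,0,0,0,0,1],[-11,-90,0,0,0,0,1],[-18,-150,0,0,0,0,1],[-25,-210,0,0,0,0,1],[-32,-270,0,0,0,0,1],[-40,-330,0,0,0,0,1],[-47,-390,0,0,0,0,1],[-54,-450,0,0,0,0,1],[-61,-510,0,0,0,0,1],[-68,-570,0,0,0,0,1],[-76,-630,0,0,0,0,1],[-83,-670,0,0,0,0,1]]}}

```text
t: 6.02
eef_pos: [0.5455, -0.3239, 0.4069]
ee_rot: [3.141, -0.003, 3.141]
force: [-0.0, 0.1, -0.7]
width: 0.0156
```

Emit:
{"method": "drive_tool", "body": {"moves": [[0,-15,0,0,0,0,1],[0,-24,0,0,0,0,1],[0,-24,0,0,0,0,1],[0,-24,0,0,0,0,1],[0,-24,0,0,0,0,1]]}}

```text
t: 6.65
eef_pos: [0.5459, -0.3444, 0.4091]
ee_rot: [-3.141, 0.001, -3.139]
force: [-0.5, 0.3, -0.7]
width: 0.0157
```

```bash
python3 - <<'E'
from h import *
s=get_state();print(s["t"],s["eef_pos"],s["ee_rot"],s["force"],s["width"])
f=cam("wrist");save(f,"w2.png");np.savez("pics/w2.npz",**f)
g=cam("side");save(g,"s2.png");np.savez("pics/s2.npz",**g)
t=cam("top");np.savez("pics/t2.npz",**t);save(t,"t2.png")
A=lambda i,y0,y1,x0,x1:cv2.resize(i[y0:y1,x0:x1,::-1],(400,600),interpolation=cv2.INTER_CUBIC)
cv2.imwrite("pics/c2.png",np.hstack([A(g["img"],60,210,235,335),A(f["img"],60,330,185,365)]))
for n,k in(("wrist",f),("side",g),("top",t)):
    W=k["W"];d=np.hypot(W[...,0]-.545,W[...,1]+.346)
    for lo in np.arange(.06,.30,.012):
        m=(d<.022)&(W[...,2]>=lo)&(W[...,2]<lo+.012)
        if m.sum()>5: p=W[m];print(n,round(lo,3),m.sum(),p.mean(0).round(4),p.min(0).round(4)[:2],p.max(0).round(4)[:2])
E
```

```text
6.65 [ 0.5458799  -0.34435802  0.40912178] [-3.14149394e+00  6.94998049e-04 -3.13945935e+00] [-0.45835299  0.34343266 -0.6940073 ] 0.01569200293571742
wrist 0.06 565 [ 0.5452 -0.3475  0.0666] [ 0.5248 -0.3678] [ 0.5664 -0.3289]
wrist 0.156 28 [ 0.5458 -0.35    0.1638] [ 0.541  -0.3512] [ 0.5503 -0.3476]
wrist 0.168 59 [ 0.5463 -0.3504  0.1737] [ 0.5403 -0.352 ] [ 0.5516 -0.3462]
wrist 0.18 81 [ 0.5459 -0.3509  0.1861] [ 0.5393 -0.3524] [ 0.5521 -0.3461]
wrist 0.192 31 [ 0.5457 -0.3519  0.1946] [ 0.5409 -0.3527] [ 0.5504 -0.3503]
wrist 0.204 395 [ 0.5461 -0.3526  0.2132] [ 0.5345 -0.3572] [ 0.5582 -0.3456]
wrist 0.216 239 [ 0.5462 -0.3505  0.2222] [ 0.5378 -0.3534] [ 0.5542 -0.3434]
wrist 0.228 500 [ 0.5454 -0.3526  0.2354] [ 0.5254 -0.3566] [ 0.5646 -0.3461]
wrist 0.24 865 [ 0.5461 -0.353   0.2466] [ 0.5275 -0.3568] [ 0.5646 -0.3451]
wrist 0.252 718 [ 0.546  -0.353   0.2578] [ 0.5287 -0.3568] [ 0.5634 -0.3453]
wrist 0.264 327 [ 0.5454 -0.3529  0.2689] [ 0.5309 -0.3569] [ 0.5616 -0.3346]
wrist 0.276 777 [ 0.5462 -0.3447  0.2818] [ 0.5345 -0.3518] [ 0.5576 -0.3338]
wrist 0.288 989 [ 0.
[... 486 characters left out ...]
89] [ 0.5582 -0.3313]
side 0.216 22 [ 0.5483 -0.3391  0.2216] [ 0.5387 -0.3491] [ 0.5607 -0.3319]
side 0.228 29 [ 0.5475 -0.3376  0.2351] [ 0.5289 -0.3445] [ 0.564  -0.3323]
side 0.24 52 [ 0.5463 -0.3372  0.2465] [ 0.5259 -0.3494] [ 0.5661 -0.3301]
side 0.252 47 [ 0.5436 -0.3366  0.258 ] [ 0.5258 -0.3437] [ 0.5637 -0.3288]
side 0.264 44 [ 0.5442 -0.3366  0.2705] [ 0.5256 -0.3514] [ 0.5635 -0.3319]
side 0.276 46 [ 0.5445 -0.3373  0.2812] [ 0.5256 -0.3524] [ 0.5654 -0.328 ]
side 0.288 18 [ 0.5454 -0.3368  0.2924] [ 0.5346 -0.3423] [ 0.5542 -0.3318]
top 0.06 72 [ 0.5439 -0.3428  0.0659] [ 0.5239 -0.3633] [ 0.5614 -0.3262]
top 0.204 8 [ 0.5468 -0.335   0.2121] [ 0.541  -0.3367] [ 0.5522 -0.3336]
```

View pics/c2.png

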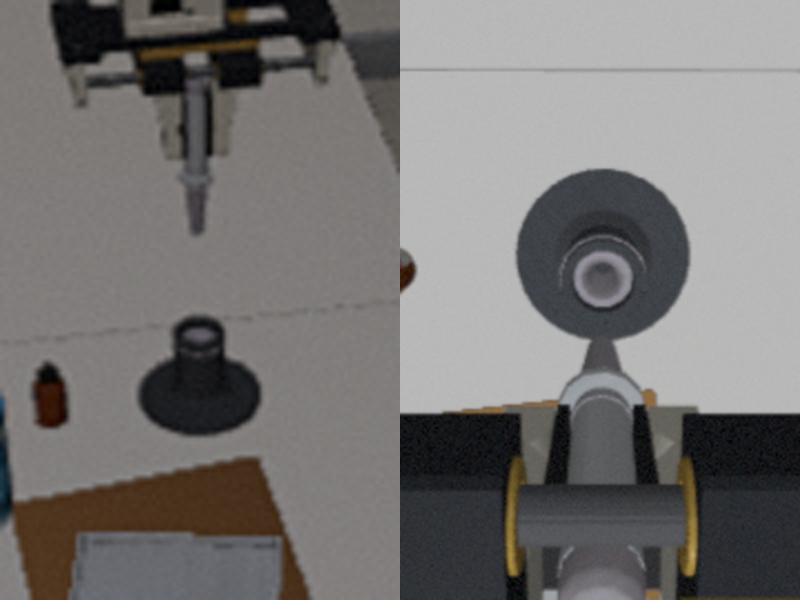

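Left: post hanging straight above the hub. Right: mouth at crop (602,272) and the flange below it, with no visible tilt. I'll fit both more exactly.

```bash
python3 - <<'E'
import numpy as np,cv2
for n in("w2","s2","t2"):
    d=np.load(f"pics/{n}.npz");W=d["W"];x,y,z=W[...,0],W[...,1],W[...,2]
    D=np.hypot(x-.545,y+.346)
    m=(D<.027)&(z>.062)&(z<.074);p=W[m];e=np.percentile(p,[1,99],axis=0)
    print(n,"rim",m.sum(),e.round(4).tolist(),"ctr",e.mean(0).round(4),"fit",[np.round(q,4) for q in cv2.minEnclosingCircle(p[:,:2].astype(np.float32))])
    # disc
    m=(D<.06)&(z>.005)&(z<.012);p=W[m]
    if n!="t2" : print("  disc ext",np.percentile(p,[1,99],axis=0).round(4).tolist())
    m=(D<.02)&(z>.14)&(z<.24)
    p=W[m]
    if len(p)>20:
        print("  minz",np.sort(p[:,2])[:6].round(4))
        for lo in np.arange(.150,.230,.003):
            q=p[(p[:,2]>=lo)&(p[:,2]<lo+.003)]
            if len(q): print("  %.3f w=%.4f n=%d xc=%.4f ymin=%.4f ymax=%.4f"%(lo,np.ptp(q[:,0]),len(q),(q[:,0].max()+q[:,0].min())/2,q[:,1].min(),q[:,1].max()))
E
```

```text
w2 rim 581 [[0.525, -0.3686, 0.0624], [0.5649, -0.3291, 0.0689]] ctr [ 0.5449 -0.3489  0.0657] fit [array([ 0.5452, -0.3486]), np.float64(0.0208)]
  disc ext [[0.4982, -0.3956, 0.0055], [0.5922, -0.3025, 0.0115]]
  minz [0.1601 0.1606 0.1608 0.1608 0.1609 0.1611]
  0.159 w=0.0086 n=6 xc=0.5460 ymin=-0.3507 ymax=-0.3480
  0.162 w=0.0077 n=13 xc=0.5464 ymin=-0.3510 ymax=-0.3484
  0.165 w=0.0069 n=9 xc=0.5445 ymin=-0.3512 ymax=-0.3476
  0.168 w=0.0106 n=17 xc=0.5457 ymin=-0.3513 ymax=-0.3462
  0.171 w=0.0090 n=12 xc=0.5464 ymin=-0.3515 ymax=-0.3486
  0.174 w=0.0104 n=18 xc=0.5464 ymin=-0.3518 ymax=-0.3479
  0.177 w=0.0095 n=12 xc=0.5468 ymin=-0.3520 ymax=-0.3481
  0.180 w=0.0115 n=20 xc=0.5457 ymin=-0.3518 ymax=-0.3472
  0.183 w=0.0128 n=21 xc=0.5457 ymin=-0.3521 ymax=-0.3461
  0.186 w=0.0118 n=19 xc=0.5460 ymin=-0.3522 ymax=-0.3490
  0.189 w=0.0117 n=21 xc=0.5461 ymin=-0.3524 ymax=-0.3486
  0.192 w=0.0095 n=20 xc=0.5457 ymin=-0.3525 ymax=-0.3503
  0.195 w=0.0074 n=11 xc=0.5454 ymin=-0.3527 ymax=-0.3511
  0.207 w=0.0170 n=12 xc=0.5492 ymin=-0.3569 ymax=-0.3481
  0.210 w=0.0237 n=119 xc=
[... 1461 characters left out ...]
n=6 xc=0.5496 ymin=-0.3410 ymax=-0.3360
  0.204 w=0.0038 n=2 xc=0.5538 ymin=-0.3427 ymax=-0.3377
  0.207 w=0.0143 n=5 xc=0.5509 ymin=-0.3409 ymax=-0.3342
  0.210 w=0.0103 n=4 xc=0.5410 ymin=-0.3489 ymax=-0.3354
  0.213 w=0.0210 n=16 xc=0.5477 ymin=-0.3487 ymax=-0.3313
  0.216 w=0.0213 n=6 xc=0.5500 ymin=-0.3452 ymax=-0.3348
  0.219 w=0.0161 n=7 xc=0.5468 ymin=-0.3491 ymax=-0.3320
  0.222 w=0.0071 n=4 xc=0.5509 ymin=-0.3432 ymax=-0.3319
  0.225 w=0.0056 n=5 xc=0.5463 ymin=-0.3397 ymax=-0.3351
  0.228 w=0.0113 n=3 xc=0.5491 ymin=-0.3405 ymax=-0.3375
t2 rim 60 [[0.5239, -0.3624, 0.0628], [0.5612, -0.3276, 0.0729]] ctr [ 0.5425 -0.345   0.0678] fit [array([ 0.5424, -0.3455]), np.float64(0.0211)]
```

Emit:
{"method": "drive_tool", "body": {"moves": [[0.5,-2.5,20,0,0,0,1],[0.5,-2.5,45,0,0,0,1],[0.5,-2.5,70,0,0,0,1],[0.5,-2.5,85,0,0,0,1],[0.5,-2.5,90,0,0,0,1],[0.5,-2.5,90,0,0,0,1],[0.5,-2.5,90,0,0,0,1]], "grip_force": 60}}

```text
t: 7.68
eef_pos: [0.5456, -0.3479, 0.3197]
ee_rot: [-3.141, 0.002, -3.141]
force: [0.3, -1.1, -1.1]
width: 0.0152
```

```bash
python3 - <<'E'
from h import *
s=get_state();print(s["t"],s["eef_pos"],s["force"],s["width"])
f=cam("wrist");save(f,"w3.png")
g=cam("side");save(g,"s3.png")
A=lambda i,y0,y1,x0,x1:cv2.resize(i[y0:y1,x0:x1,::-1],(400,600),interpolation=cv2.INTER_CUBIC)
cv2.imwrite("pics/c3.png",np.hstack([A(g["img"],80,200,245,325),A(f["img"],0,420,135,415)]))
W=f["W"];x,y,z=W[...,0],W[...,1],W[...,2];D=np.hypot(x-.545,y+.347)
m=(D<.03)&(z>.063)&(z<.0715);p=W[m];print("rim",np.percentile(p,[1,99],axis=0).round(4).tolist())
for lo in np.arange(.072,.15,.006):
    q=W[(D<.015)&(z>=lo)&(z<lo+.006)]
    if len(q)>5:print("%.3f n=%d w=%.4f xc=%.4f ymin=%.4f ymax=%.4f"%(lo,len(q),np.ptp(q[:,0]),(q[:,0].max()+q[:,0].min())/2,q[:,1].min(),q[:,1].max()))
E
```

```text
7.675 [ 0.54556807 -0.34792419  0.31971694] [ 0.32443739 -1.07280394 -1.06851019] 0.015249772018770829
rim [[0.5256, -0.3689, 0.0636], [0.5656, -0.3358, 0.0688]]
0.072 n=23 w=0.0093 xc=0.5456 ymin=-0.3547 ymax=-0.3512
0.078 n=29 w=0.0106 xc=0.5456 ymin=-0.3552 ymax=-0.3502
0.084 n=33 w=0.0111 xc=0.5460 ymin=-0.3555 ymax=-0.3515
0.090 n=36 w=0.0128 xc=0.5456 ymin=-0.3555 ymax=-0.3499
0.096 n=43 w=0.0119 xc=0.5459 ymin=-0.3562 ymax=-0.3523
0.102 n=30 w=0.0095 xc=0.5455 ymin=-0.3563 ymax=-0.3537
0.120 n=391 w=0.0237 xc=0.5462 ymin=-0.3607 ymax=-0.3498
0.126 n=122 w=0.0164 xc=0.5459 ymin=-0.3568 ymax=-0.3466
0.132 n=107 w=0.0157 xc=0.5459 ymin=-0.3561 ymax=-0.3494
0.138 n=143 w=0.0201 xc=0.5450 ymin=-0.3586 ymax=-0.3496
0.144 n=176 w=0.0198 xc=0.5451 ymin=-0.3587 ymax=-0.3503
```

View pics/c3.png

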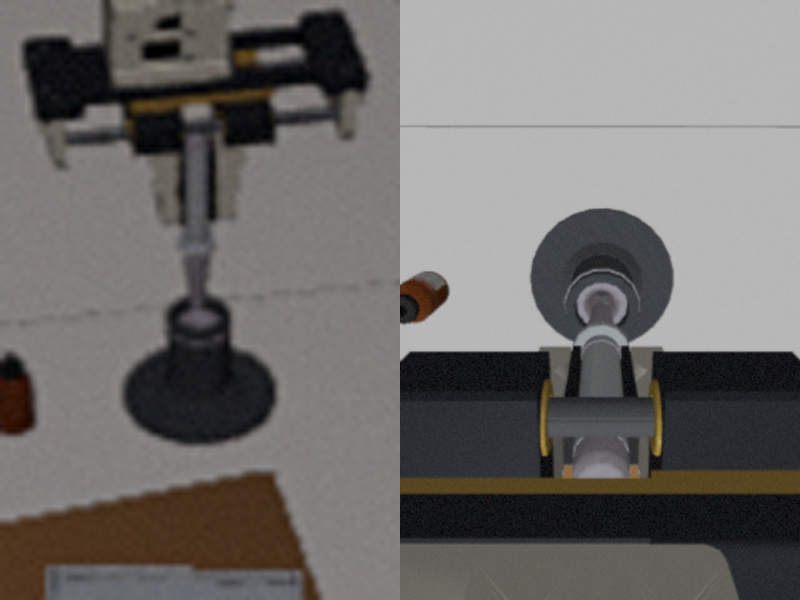

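Both views show the tip centred at the mouth (crop (602,300)). The rim centre is at y -0.348 and the post at -0.348, so I'll descend and feel for the jam.

Emit:
{"method": "drive_tool", "body": {"moves": [[0,0,10,0,0,0,1],[0,0,20,0,0,0,1],[0,0,30,0,0,0,1],[0,0,36,0,0,0,1],[0,0,38,0,0,0,1],[0,0,38,0,0,0,1]]}}

```text
t: 8.52
eef_pos: [0.5453, -0.3478, 0.2806]
ee_rot: [-3.142, -0.0, -3.141]
force: [0.0, 0.3, -1.6]
width: 0.0149
```

Emit:
{"method": "drive_tool", "body": {"moves": [[0,0,1,0,0,0,1],[0,0,2,0,0,0,1],[0,0,3,0,0,0,1],[0,0,3,0,0,0,1]]}}

```text
t: 9.02
eef_pos: [0.5452, -0.3478, 0.2776]
ee_rot: [3.142, -0.0, -3.141]
force: [0.0, -0.3, -0.5]
width: 0.0152
```

Emit:
{"method": "drive_tool", "body": {"moves": [[0,0,1,0,0,0,1],[0,0,2,0,0,0,1],[0,0,2,0,0,0,1]]}}

```text
t: 9.4
eef_pos: [0.5452, -0.3478, 0.2755]
ee_rot: [3.141, -0.0, -3.141]
force: [0.6, 0.3, -1.5]
width: 0.0151
```

Emit:
{"method": "drive_tool", "body": {"moves": [[0,0,1,0,0,0,1],[0,0,2,0,0,0,1],[0,0,2,0,0,0,1]]}}

```text
t: 9.78
eef_pos: [0.5453, -0.3477, 0.2735]
ee_rot: [3.141, -0.0, -3.141]
force: [0.5, 1.2, -0.9]
width: 0.0154
```

Emit:
{"method": "drive_tool", "body": {"moves": [[0,0,1,0,0,0,1],[0,0,2,0,0,0,1],[0,0,2,0,0,0,1]]}}

```text
t: 10.15
eef_pos: [0.5453, -0.3477, 0.2716]
ee_rot: [3.142, 0.0, -3.141]
force: [1.1, 1.8, -0.4]
width: 0.0147
```

Emit:
{"method": "drive_tool", "body": {"moves": [[0,0,1,0,0,0,1],[0,0,1.5,0,0,0,1],[0,0,1.5,0,0,0,1]]}}

```text
t: 10.52
eef_pos: [0.5453, -0.3478, 0.2704]
ee_rot: [-3.141, 0.0, -3.141]
force: [0.2, 2.2, 2.0]
width: 0.0147
```

Emit:
{"method": "drive_tool", "body": {"moves": [[0,0,0.7,0,0,0,1],[0,0,1.2,0,0,0,1],[0,0,1.2,0,0,0,1]]}}

```text
t: 10.9
eef_pos: [0.5453, -0.3479, 0.2694]
ee_rot: [-3.141, 0.0, -3.141]
force: [-0.2, 2.1, 5.6]
width: 0.0151
```

Emit:
{"method": "drive_tool", "body": {"moves": [[0,0.4,0.5,0,0,0,1],[0,0.4,1,0,0,0,1],[0,0.4,1,0,0,0,1]]}}

```text
t: 11.28
eef_pos: [0.5453, -0.3477, 0.269]
ee_rot: [-3.141, 0.001, -3.14]
force: [-1.8, 1.7, 8.0]
width: 0.015
```

Emit:
{"method": "drive_tool", "body": {"moves": [[0,0.4,0.5,0,0,0,1],[0,0.4,0.8,0,0,0,1],[0,0.4,0.8,0,0,0,1]]}}

```text
t: 11.65
eef_pos: [0.5453, -0.3476, 0.2687]
ee_rot: [-3.14, 0.001, -3.14]
force: [-1.9, 1.4, 11.6]
width: 0.0152
```

Emit:
{"method": "drive_tool", "body": {"moves": [[0.2,0.3,0.5,0,0,0,1],[0.2,0.3,0.9,0,0,0,1],[0.2,0.3,0.9,0,0,0,1]]}}

```text
t: 12.02
eef_pos: [0.5452, -0.3475, 0.2684]
ee_rot: [-3.139, 0.002, -3.14]
force: [-2.8, -0.0, 13.3]
width: 0.0151
```

Emit:
{"method": "drive_tool", "body": {"moves": [[-0.4,0,0.5,0,0,0,1],[-0.4,0,0.8,0,0,0,1],[-0.4,0,0.8,0,0,0,1]]}}

```text
t: 12.4
eef_pos: [0.5454, -0.3475, 0.268]
ee_rot: [-3.139, 0.001, -3.14]
force: [-5.0, 0.8, 17.3]
width: 0.0152
```

```bash
python3 -c "
from station import *
for i in range(4):
    grab_frame('wrist'); s=get_state(); print(s['t'],s['force'],s['moment'],s['eef_pos'],s['ee_rot'])"
```

```text
12.45 [-5.1049278   1.57092099 17.16979496] [ 0.81006386  1.96049962 -0.0056031 ] [ 0.54540623 -0.34753593  0.26799957] [-3.13932311e+00  1.14313458e-03 -3.13999867e+00]
12.5 [-4.6587916   1.84109078 16.54744396] [ 0.83034047  1.97928564 -0.03001165] [ 0.54539456 -0.34752376  0.26800389] [-3.13933530e+00  1.14061906e-03 -3.13995196e+00]
12.55 [-4.41433616  1.47378308 17.16160677] [ 0.8000871   1.9563184  -0.02725983] [ 0.54539156 -0.34751259  0.26798391] [-3.13934758e+00  1.12520357e-03 -3.13996777e+00]
12.6 [-4.67734567  0.81972336 17.48885531] [ 0.83760631  2.03179235 -0.02166213] [ 0.54538346 -0.34752486  0.26797334] [-3.13935496e+00  1.13675888e-03 -3.14002798e+00]
```

The push is about 18 N. I'll relax the sideways force, then lift a little and check the load.

Emit:
{"method": "drive_tool", "body": {"moves": [[0.8,0,0,0,0,0,1],[0.8,0,0,0,0,0,1]]}}

```text
t: 12.85
eef_pos: [0.545, -0.3475, 0.268]
ee_rot: [-3.139, 0.002, -3.14]
force: [-3.1, 1.5, 15.6]
width: 0.0149
```

Emit:
{"method": "drive_tool", "body": {"moves": [[0,0,-3,0,0,0,1],[0,0,-6,0,0,0,1],[0,0,-10,0,0,0,1],[0,0,-15,0,0,0,1],[0,0,-20,0,0,0,1],[0,0,-20,0,0,0,1],[0,0,-20,0,0,0,1]]}}

```text
t: 13.72
eef_pos: [0.5446, -0.3467, 0.2855]
ee_rot: [3.142, 0.0, -3.141]
force: [1.2, -0.1, -1.3]
width: 0.0155
```

```bash
python3 - <<'E'
from h import *
s=get_state();print(s["t"],s["eef_pos"],s["force"],s["moment"],s["width"])
f=cam("wrist")
W=f["W"];x,y,z=W[...,0],W[...,1],W[...,2];D=np.hypot(x-s["eef_pos"][0],y-s["eef_pos"][1])
m=(D<.046)&(D>.028)&(z<.06);p=W[m];print("disc z pct",np.percentile(p[:,2],[5,50,95]).round(4))
c,*_=np.linalg.lstsq(np.c_[p[:,:2]-p[:,:2].mean(0),np.ones(len(p))],p[:,2],rcond=None);print("plane",c)
d=np.load("pics/top1.npz");I=d["img"].astype(int)
# tray by colour: greyish-blue on brown
hsv=cv2.cvtColor(d["img"],cv2.COLOR_RGB2HSV);r=hsv[170:246,240:365]
brown=((r[...,0]<22)&(r[...,1]>90)).astype(np.uint8)
n,l,st,c=cv2.connectedComponentsWithStats(brown)
k=1+st[1:,4].argmax();cs,_=cv2.findContours((l==k).astype(np.uint8),cv2.RETR_CCOMP,cv2.CHAIN_APPROX_NONE)
ww=d["W"][170:246,240:365]
t=f=cam("top")
K=None
for q in sorted(cs,key=len)[-2:]:
    uv=cv2.boxPoints(cv2.minAreaRect(q.astype(np.float32)))+[240,170]
    for zz in(.003,.015):
        ray=np.c_[(uv-[t["cx"],t["cy"]])/t["f"],np.ones(4)]@t["R"];o=-t["R"].T@t["t"]
        P=o+ray*((zz-o[2])/ray[:,2])[:,None]
        print(len(q),zz,P[:,:2].round(4).tolist(),"ctr",P[:,:2].mean(0).round(4))
E
```

```text
13.725 [ 0.54464416 -0.34666117  0.28547379] [ 1.16167822 -0.1385791  -1.33455026] [0.05197395 0.01164617 0.01594972] 0.0155385763609472
disc z pct [0.0063 0.0074 0.0085]
plane [-0.00038833  0.00065927  0.00740532]
502 0.003 [[0.6894, 0.0842], [0.7087, -0.2559], [0.5105, -0.264], [0.4916, 0.0718]] ctr [ 0.6001 -0.091 ]
502 0.015 [[0.6874, 0.0833], [0.7066, -0.254], [0.51, -0.262], [0.4913, 0.0711]] ctr [ 0.5988 -0.0904]
```

The foot stayed down. I need to know whether the taper released or the post slid in the grip.

```bash
python3 - <<'E'
from h import *
s=get_state();f=cam("wrist");save(f,"w4.png");W=f["W"];x,y,z=W[...,0],W[...,1],W[...,2]
e=s["eef_pos"];D=np.hypot(x-e[0],y-e[1])
for lo in np.arange(.070,.15,.003):
    q=W[(D<.0145)&(z>=lo)&(z<lo+.003)]
    if len(q)>5:print("%.3f rel=%.4f n=%d w=%.4f xc=%.4f ymin=%.4f"%(lo,lo-e[2],len(q),np.ptp(q[:,0]),(q[:,0].max()+q[:,0].min())/2,q[:,1].min()))
E
```

```text
0.070 rel=-0.2153 n=15 w=0.0081 xc=0.5443 ymin=-0.3549
0.085 rel=-0.2003 n=50 w=0.0232 xc=0.5446 ymin=-0.3593
0.088 rel=-0.1973 n=331 w=0.0236 xc=0.5450 ymin=-0.3595
0.091 rel=-0.1943 n=30 w=0.0183 xc=0.5456 ymin=-0.3560
0.094 rel=-0.1913 n=84 w=0.0163 xc=0.5447 ymin=-0.3558
0.097 rel=-0.1883 n=57 w=0.0161 xc=0.5447 ymin=-0.3553
0.100 rel=-0.1853 n=58 w=0.0157 xc=0.5447 ymin=-0.3545
0.103 rel=-0.1823 n=61 w=0.0155 xc=0.5447 ymin=-0.3548
0.106 rel=-0.1793 n=79 w=0.0206 xc=0.5446 ymin=-0.3572
0.109 rel=-0.1763 n=89 w=0.0203 xc=0.5447 ymin=-0.3573
0.112 rel=-0.1733 n=91 w=0.0209 xc=0.5447 ymin=-0.3573
0.115 rel=-0.1703 n=119 w=0.0207 xc=0.5447 ymin=-0.3572
0.118 rel=-0.1673 n=113 w=0.0208 xc=0.5445 ymin=-0.3574
0.121 rel=-0.1643 n=104 w=0.0204 xc=0.5445 ymin=-0.3574
0.124 rel=-0.1613 n=138 w=0.0256 xc=0.5447 ymin=-0.3573
0.127 rel=-0.1583 n=139 w=0.0207 xc=0.5444 ymin=-0.3574
0.130 rel=-0.1553 n=128 w=0.0203 xc=0.5449 ymin=-0.3574
0.133 rel=-0.1523 n=127 w=0.0214 xc=0.5442 ymin=-0.3575
0.136 rel=-0.1493 n=104 w=0.0217 xc=0.5447 ymin=-0.3575
0.139 rel=-0.1463 n=63 w=0.0212 xc=0.5446 ymin=-0.3580
0.142 rel=-0.1433 n=41 w=0.0208 xc=0.5446 ymin=-0.3573
0.145 rel=-0.1403 n=15 w=0.0201 xc=0.5444 ymin=-0.3577
```

The post did not slip (its flange is in the same place relative to the tool), so the taper let go. The sideways load probably spoilt the seating. I'll seat it lightly, open so it self-aligns, re-grip slightly higher and press again.

Emit:
{"method": "drive_tool", "body": {"moves": [[0,0,5,0,0,0,1],[0,0,10,0,0,0,1],[0,0,14,0,0,0,1],[0,0,15.5,0,0,0,1],[0,0,15.5,0,0,0,1]]}}

```text
t: 14.5
eef_pos: [0.5443, -0.3468, 0.2699]
ee_rot: [3.142, -0.001, -3.141]
force: [-3.2, -1.7, 2.2]
width: 0.0149
```

Emit:
{"method": "drive_tool", "body": {"moves": [[0,0,0,0,0,0,0.3],[0,0,0,0,0,0,0.3],[0,0,0,0,0,0,0.3],[0,0,0,0,0,0,0.3],[0,0,0,0,0,0,0.3]]}}

```text
t: 15.12
eef_pos: [0.5447, -0.3467, 0.2699]
ee_rot: [-3.142, 0.0, -3.141]
force: [-0.2, 0.2, -0.1]
width: 0.0305
```

```bash
python3 - <<'E'
from h import *
s=get_state();f=cam("wrist");save(f,"w5.png");W=f["W"];x,y,z=W[...,0],W[...,1],W[...,2]
e=s["eef_pos"];D=np.hypot(x-e[0],y-e[1]);print(s["t"],e,s["force"],s["width"])
for lo in np.arange(.064,.13,.003):
    q=W[(D<(.0145 if lo>.07 else .025))&(z>=lo)&(z<lo+.003)]
    if len(q)>5:print("%.3f rel=%.4f n=%d w=%.4f xc=%.4f ymin=%.4f"%(lo,lo-e[2],len(q),np.ptp(q[:,0]),(q[:,0].max()+q[:,0].min())/2,q[:,1].min()))
E
```

```text
15.125 [ 0.54470547 -0.34666613  0.26994906] [-0.2291757   0.22152258 -0.08396454] 0.030482894175989695
0.064 rel=-0.2059 n=549 w=0.0408 xc=0.5434 ymin=-0.3686
0.067 rel=-0.2029 n=674 w=0.0399 xc=0.5438 ymin=-0.3683
0.070 rel=-0.1999 n=329 w=0.0240 xc=0.5438 ymin=-0.3603
0.073 rel=-0.1969 n=159 w=0.0231 xc=0.5435 ymin=-0.3603
0.076 rel=-0.1939 n=41 w=0.0158 xc=0.5439 ymin=-0.3566
0.079 rel=-0.1909 n=86 w=0.0164 xc=0.5436 ymin=-0.3569
0.082 rel=-0.1879 n=52 w=0.0154 xc=0.5439 ymin=-0.3562
0.085 rel=-0.1849 n=51 w=0.0157 xc=0.5436 ymin=-0.3564
0.088 rel=-0.1819 n=58 w=0.0154 xc=0.5437 ymin=-0.3562
0.091 rel=-0.1789 n=59 w=0.0151 xc=0.5437 ymin=-0.3561
0.094 rel=-0.1759 n=59 w=0.0154 xc=0.5440 ymin=-0.3563
0.097 rel=-0.1729 n=61 w=0.0157 xc=0.5437 ymin=-0.3563
0.100 rel=-0.1699 n=66 w=0.0155 xc=0.5438 ymin=-0.3560
0.103 rel=-0.1669 n=81 w=0.0153 xc=0.5438 ymin=-0.3561
0.106 rel=-0.1639 n=68 w=0.0154 xc=0.5435 ymin=-0.3563
0.109 rel=-0.1609 n=85 w=0.0152 xc=0.5440 ymin=-0.3563
0.112 rel=-0.1579 n=88 w=0.0154 xc=0.5438 ymin=-0.3563
0.115 rel=-0.1549 n=84 w=0.0152 xc=0.5438 ymin=-0.3565
0.118 rel=-0.1519 n=100 w=0.0148 xc=0.5439 ymin=-0.3563
0.121 rel=-0.1489 n=83 w=0.0136 xc=0.5439 ymin=-0.3564
0.124 rel=-0.1459 n=71 w=0.0110 xc=0.5437 ymin=-0.3563
0.127 rel=-0.1429 n=24 w=0.0058 xc=0.5439 ymin=-0.3562
```

Emit:
{"method": "drive_tool", "body": {"moves": [[0.9,-1.3,-3,0,0,0,0.3],[0.9,-1.3,-3,0,0,0,1],[0.9,-1.3,-3,0,0,0,1],[0.9,-1.3,-3,0,0,0,1],[0.9,-1.3,-3,0,0,0,1],[0.9,-1.3,-3,0,0,0,1],[0.9,-1.3,-3,0,0,0,1]], "grip_force": 60}}

```text
t: 16.05
eef_pos: [0.5437, -0.348, 0.273]
ee_rot: [-3.142, -0.0, -3.141]
force: [-0.7, 0.2, 1.3]
width: 0.015
```

Emit:
{"method": "drive_tool", "body": {"moves": [[0,0,0.5,0,0,0,1],[0,0,1,0,0,0,1],[0,0,1.5,0,0,0,1],[0,0,1.5,0,0,0,1]]}}

```text
t: 16.55
eef_pos: [0.5437, -0.3481, 0.2722]
ee_rot: [-3.141, 0.0, -3.14]
force: [-1.5, 0.1, 6.0]
width: 0.015
```

Emit:
{"method": "drive_tool", "body": {"moves": [[0.2,0,0.7,0,0,0,1],[0.2,0,1.4,0,0,0,1],[0.2,0,2,0,0,0,1],[0.2,0,2,0,0,0,1]]}}

```text
t: 17.05
eef_pos: [0.5437, -0.3481, 0.2716]
ee_rot: [-3.14, 0.001, -3.14]
force: [-3.7, 2.6, 16.0]
width: 0.0149
```

Emit:
{"method": "drive_tool", "body": {"moves": [[0.6,0.4,0.3,0,0,0,1],[0.6,0.4,0.6,0,0,0,1],[0.6,0.4,0.6,0,0,0,1]]}}

```text
t: 17.42
eef_pos: [0.5434, -0.3479, 0.2716]
ee_rot: [-3.14, 0.002, -3.14]
force: [-3.8, 2.7, 17.5]
width: 0.0149
```

```bash
python3 -c "
from station import *
for i in range(3):
    grab_frame('wrist'); s=get_state(); print(s['t'],s['force'],s['moment'],s['eef_pos'])"
```

```text
17.475 [-3.18503747  3.32621573 16.74755956] [1.21105678 1.55044918 0.02344966] [ 0.54340081 -0.34788786  0.27161309]
17.525 [-3.24744006  2.65303544 17.62645966] [1.24745610e+00 1.48750193e+00 1.15533859e-03] [ 0.54341584 -0.34786938  0.27158753]
17.575 [-4.20370775  2.20754757 17.59646586] [ 1.21087053  1.52076346 -0.0377699 ] [ 0.5433882  -0.34786741  0.27157383]
```

Emit:
{"method": "drive_tool", "body": {"moves": [[0.3,0.3,0.4,0,0,0,1],[0.3,0.3,0.5,0,0,0,1],[0.3,0.3,0.5,0,0,0,1],[0.3,0.3,0.5,0,0,0,1]]}}

```text
t: 18.08
eef_pos: [0.5433, -0.3477, 0.2715]
ee_rot: [-3.139, 0.003, -3.14]
force: [-4.1, 1.9, 18.2]
width: 0.0154
```

Emit:
{"method": "drive_tool", "body": {"moves": [[0,0,-0.5,0,0,0,1],[0,0,-1,0,0,0,1],[0,0,-1.5,0,0,0,1],[0,0,-2,0,0,0,1],[0,0,-2.5,0,0,0,1],[0,0,-3,0,0,0,1],[0,0,-3.5,0,0,0,1],[0,0,-3.5,0,0,0,1]]}}

```text
t: 19.08
eef_pos: [0.5428, -0.3473, 0.2716]
ee_rot: [3.142, 0.0, -3.141]
force: [3.2, -2.0, 0.4]
width: 0.0153
```

Emit:
{"method": "drive_tool", "body": {"moves": [[-0.4,-0.3,0,0,0,0,1],[-0.9,-0.6,0,0,0,0,1],[-0.9,-0.6,-0.4,0,0,0,1],[-0.9,-0.6,-0.8,0,0,0,1],[-0.9,-0.6,-0.8,0,0,0,1]]}}

```text
t: 19.7
eef_pos: [0.5429, -0.3476, 0.2717]
ee_rot: [3.14, -0.002, -3.141]
force: [1.0, -0.3, -5.9]
width: 0.0151
```

Emit:
{"method": "drive_tool", "body": {"moves": [[0,0,-0.4,0,0,0,1],[0,0,-0.8,0,0,0,1],[0,0,-1.2,0,0,0,1],[0,0,-1.2,0,0,0,1]]}}

```text
t: 20.2
eef_pos: [0.5435, -0.3479, 0.2739]
ee_rot: [3.142, -0.0, -3.141]
force: [0.6, -0.1, -5.3]
width: 0.0153
```

Emit:
{"method": "drive_tool", "body": {"moves": [[0,0,-0.8,0,0,0,1],[0,0,-2,0,0,0,1],[0,0,-4,0,0,0,1],[0,0,-7,0,0,0,1],[0,0,-11,0,0,0,1],[0,0,-15,0,0,0,1],[0,0,-18,0,0,0,1],[0,0,-20,0,0,0,1],[0,0,-20,0,0,0,1]]}}

```text
t: 21.32
eef_pos: [0.5436, -0.3479, 0.294]
ee_rot: [-3.142, 0.0, -3.141]
force: [0.1, 0.5, -5.3]
width: 0.0148
```

```bash
cat > chk.py <<'E'
from h import *
s=get_state();f=cam("wrist");save(f,"w_%.2f.png"%s["t"]);W=f["W"];x,y,z=W[...,0],W[...,1],W[...,2]
e=s["eef_pos"];D=np.hypot(x-e[0],y-e[1]);print(s["t"],e,s["ee_rot"],s["force"],s["width"])
m=(D<.044)&(D>.028)&(z<.09)&(y<e[1]-.01);p=W[m];print("disc z pct",np.percentile(p[:,2],[5,50,95]).round(4))
zm=np.median(p[:,2]);q=W[(abs(z-zm-.060)<.005)&(D<.03)];print("rim",np.percentile(q,[1,99],axis=0).round(4).tolist() if len(q)>9 else len(q))
b=W[(abs(z-zm)<.004)&(D<.065)];print("disc ext",np.percentile(b,[.5,99.5],axis=0).round(4).tolist())
E
python3 chk.py
```

```text
21.325 [ 0.54358324 -0.34789871  0.29403855] [-3.14152772e+00  2.79275778e-04 -3.14063167e+00] [ 0.08960105  0.53941448 -5.31852053] 0.014807835710495989
disc z pct [0.0286 0.0297 0.0308]
rim [[0.5239, -0.3681, 0.0855], [0.5629, -0.3469, 0.0946]]
disc ext [[0.4956, -0.3964, 0.0276], [0.5915, -0.3211, 0.0336]]
```

The foot is carried: its disc is 22 mm up, at -5.3 N. Next I'll locate the tray centre.

```bash
python3 - <<'E'
from h import *
for n,(a,b,c,d) in(("top",(245,170,350,245)),("side",(238,178,330,262))):
    f=cam(n);img=f["img"][b:d,a:c]
    hsv=cv2.cvtColor(img,cv2.COLOR_RGB2HSV)
    mat=(hsv[...,1]>90)&(hsv[...,0]<25)
    g=((hsv[...,1]<70)).astype(np.uint8)
    g=cv2.morphologyEx(g,cv2.MORPH_OPEN,np.ones((3,3)))
    k,l,st,ct=cv2.connectedComponentsWithStats(g)
    i=l[210-b,(300 if n=="top" else 278)-a]
    q=np.argwhere(l==i)[:,::-1].astype(np.float32)+[a,b]
    print(n,i,st[i])
    ray=np.c_[(q-[f["cx"],f["cy"]])/f["f"],np.ones(len(q))]@f["R"];o=-f["R"].T@f["t"]
    P=o+ray*((.012-o[2])/ray[:,2])[:,None]
    r=cv2.minAreaRect(P[:,:2].astype(np.float32));print(r,P[:,:2].mean(0))
E
```

```text
top 1 [   0    0  105   75 5944]
((0.6021896004676819, -0.07794179022312164), (0.33769139647483826, 0.2397962063550949), 89.26091766357422) [ 0.61029634 -0.09784906]
side 2 [   0    0   92   80 4372]
((0.5803813934326172, -0.08686229586601257), (0.30344292521476746, 0.27930015325546265), 84.80490112304688) [ 0.58811927 -0.08024616]
```

```bash
python3 - <<'E'
from h import *
for n,uv in(("top",[(276,180),(331,187),(322,233),(265,225)]),("side",[(255,192),(307,195),(305,246),(249,243)])):
    f=cam(n);q=np.array(uv,float)
    ray=np.c_[(q-[f["cx"],f["cy"]])/f["f"],np.ones(4)]@f["R"];o=-f["R"].T@f["t"]
    P=(o+ray*((.012-o[2])/ray[:,2])[:,None])[:,:2]
    print(n,P.round(3).tolist(),P.mean(0).round(4),np.linalg.norm(P-np.roll(P,1,0),axis=1).round(3))
E
```

```text
top [[0.69, -0.011], [0.665, -0.189], [0.517, -0.156], [0.545, 0.026]] [ 0.604  -0.0825] [0.15  0.179 0.152 0.185]
side [[0.66, -0.194], [0.51, -0.154], [0.553, 0.043], [0.7, 0.007]] [ 0.6056 -0.0743] [0.204 0.156 0.202 0.151]
```

Emit:
{"method": "drive_tool", "body": {"moves": [[0,0,-2,0,0,0,1],[0,0,-6,0,0,0,1],[0,0,-12,0,0,0,1],[0,0,-20,0,0,0,1],[0,0,-28,0,0,0,1],[0,0,-36,0,0,0,1],[0,0,-42,0,0,0,1],[0,0,-46,0,0,0,1],[0,0,-48,0,0,0,1],[0,2,-48,0,0,0,1],[-1,6,-48,0,0,0,1],[-3,14,-48,0,0,0,1]]}}

```text
t: 23.08
eef_pos: [0.5465, -0.3336, 0.3415]
ee_rot: [3.141, -0.0, -3.141]
force: [0.1, 0.5, -6.2]
width: 0.0152
```

Emit:
{"method": "drive_tool", "body": {"moves": [[-3,12,0,0,0,0,1],[-7,29,0,0,0,0,1],[-12,50,0,0,0,0,1],[-18,75,0,0,0,0,1],[-24,101,0,0,0,0,1],[-30,127,0,0,0,0,1],[-36,153,0,0,0,0,1],[-42,178,0,0,0,0,1],[-47,202,0,0,0,0,1],[-52,223,0,0,0,0,1],[-56,240,0,0,0,0,1],[-58,249,0,0,0,0,1]]}}

```text
t: 24.58
eef_pos: [0.6046, -0.0836, 0.3419]
ee_rot: [-3.142, 0.0, -3.14]
force: [0.7, -0.5, -6.9]
width: 0.0149
```

Emit:
{"method": "drive_tool", "body": {"moves": [[0,4,0,0,0,0,1],[0,6,0,0,0,0,1],[0,6,0,0,0,0,1],[0,6,0,0,0,0,1]]}}

```text
t: 25.08
eef_pos: [0.6042, -0.0793, 0.3419]
ee_rot: [-3.142, -0.0, -3.141]
force: [-0.4, 0.8, -5.6]
width: 0.0152
```

```bash
python3 chk.py; python3 - <<'E'
from h import *
f=cam("wrist");g=cam("side")
A=lambda i,y0,y1,x0,x1:cv2.resize(i[y0:y1,x0:x1,::-1],(400,400),interpolation=cv2.INTER_CUBIC)
cv2.imwrite("pics/c6.png",np.hstack([A(g["img"],120,270,210,360),A(f["img"],0,420,70,490)]))
E
```

```text
25.075 [ 0.60419859 -0.07930214  0.34188922] [-3.14152737e+00 -2.11859963e-05 -3.14124720e+00] [-0.379482    0.80242251 -5.57794337] 0.01518894006872133
disc z pct [0.0763 0.0776 0.0787]
rim [[0.5844, -0.0996, 0.133], [0.6235, -0.0783, 0.1424]]
disc ext [[0.5562, -0.1278, 0.0754], [0.6522, -0.0525, 0.0814]]
```

View pics/c6.png

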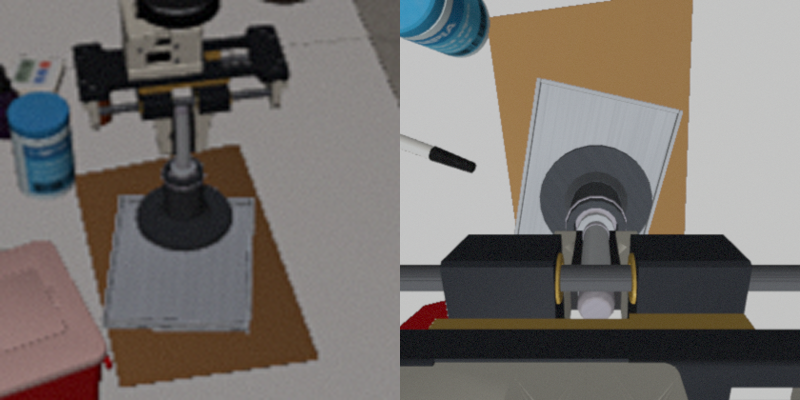

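The stand is hanging upright over the tray; the tray's far corners are at crop (538,79) and (682,110). I'll get the tray centre from these.

```bash
python3 - <<'E'
from h import *
f=cam("wrist");q=np.array([[70+138*1.05,79*1.05],[70+282*1.05,110*1.05]])
ray=np.c_[(q-[f["cx"],f["cy"]])/f["f"],np.ones(2)]@f["R"];o=-f["R"].T@f["t"]
P=(o+ray*((.015-o[2])/ray[:,2])[:,None])[:,:2];u=P[0]-P[1];print(P,np.linalg.norm(u))
u/=np.linalg.norm(u);print("centre",P.mean(0)+.095*np.array([-u[1],u[0]]),np.degrees(np.arctan2(u[1],u[0])))
E
```

```text
[[ 0.66078618 -0.18593836]
 [ 0.51713633 -0.15674605]] 0.1465860584896806
centre [ 0.60788031 -0.07824511] -11.487137731992792
```

Emit:
{"method": "drive_tool", "body": {"moves": [[-0.5,0,3,0,0,0,1],[-1.5,0,10,0,0,0,1],[-1.5,0,20,0,0,0,1],[-1.5,0,31,0,0,0,1],[-1.5,0,42,0,0,0,1],[-1.5,0,51,0,0,0,1],[-1.5,0,57,0,0,0,1],[-1.5,0,59.5,0,0,0,1],[-1.5,0,60.5,0,0,0,1],[-1.5,0,60.5,0,0,0,1]]}}

```text
t: 26.52
eef_pos: [0.6059, -0.0788, 0.2816]
ee_rot: [3.142, 0.001, -3.141]
force: [0.5, -0.9, -6.4]
width: 0.0153
```

Emit:
{"method": "drive_tool", "body": {"moves": [[0,0,0.5,0,0,0,1],[0,0,1,0,0,0,1],[0,0,1,0,0,0,1]]}}

```text
t: 26.9
eef_pos: [0.6058, -0.0788, 0.2804]
ee_rot: [3.142, 0.0, -3.141]
force: [0.6, 0.3, -5.8]
width: 0.0152
```

Emit:
{"method": "drive_tool", "body": {"moves": [[0,0,0.5,0,0,0,1],[0,0,1,0,0,0,1],[0,0,1,0,0,0,1]]}}

```text
t: 27.28
eef_pos: [0.6058, -0.0788, 0.2793]
ee_rot: [-3.142, -0.0, -3.141]
force: [0.0, -0.1, -6.2]
width: 0.0149
```

Emit:
{"method": "drive_tool", "body": {"moves": [[0,0,0.5,0,0,0,1],[0,0,1,0,0,0,1],[0,0,1,0,0,0,1]]}}

```text
t: 27.65
eef_pos: [0.6058, -0.0788, 0.2789]
ee_rot: [-3.141, 0.001, -3.14]
force: [-2.5, 1.2, 0.4]
width: 0.0154
```

Emit:
{"method": "drive_tool", "body": {"moves": [[0,0,0.5,0,0,0,1],[0,0,0.7,0,0,0,1],[0,0,0.7,0,0,0,1]]}}

```text
t: 28.02
eef_pos: [0.6059, -0.0789, 0.2789]
ee_rot: [-3.141, 0.001, -3.14]
force: [-4.8, 1.5, 6.9]
width: 0.0151
```

Seated at the expected height. I'll relax, release and withdraw straight up.

Emit:
{"method": "drive_tool", "body": {"moves": [[0,0,-0.7,0,0,0,1],[0,0,-0.8,0,0,0,0.5],[0,0,-0.8,0,0,0,0],[0,0,-0.8,0,0,0,-0.3],[0,0,-0.8,0,0,0,-0.3],[0,0,-0.8,0,0,0,-0.3],[0,0,-0.8,0,0,0,-0.3],[0,0,-0.8,0,0,0,-0.3]]}}

```text
t: 29.02
eef_pos: [0.6058, -0.0788, 0.2785]
ee_rot: [3.142, 0.0, -3.141]
force: [-0.5, -0.2, -0.0]
width: 0.0567
```

Emit:
{"method": "drive_tool", "body": {"moves": [[0,0,-10,0,0,0,-0.3],[0,0,-30,0,0,0,-0.3],[0,0,-60,0,0,0,-0.3],[0,0,-90,0,0,0,-0.3],[0,0,-120,0,0,0,-0.3],[0,0,-130,0,0,0,-0.3],[0,0,-130,0,0,0,-0.3],[0,0,-130,0,0,0,-0.3],[0,0,-130,0,0,0,-0.3]]}}

```text
t: 30.15
eef_pos: [0.6056, -0.0788, 0.4073]
ee_rot: [-3.141, -0.002, -3.141]
force: [0.3, 0.2, -0.0]
width: 0.0571
```

```bash
python3 - <<'E'
from h import *
s=get_state();print(s["t"],s["eef_pos"],s["force"],s["width"])
f=cam("wrist");g=cam("side")
A=lambda i,y0,y1,x0,x1:cv2.resize(i[y0:y1,x0:x1,::-1],(400,400),interpolation=cv2.INTER_CUBIC)
cv2.imwrite("pics/c7.png",np.hstack([A(g["img"],120,270,210,360),A(f["img"],0,420,70,490)]))
W=f["W"];x,y,z=W[...,0],W[...,1],W[...,2];D=np.hypot(x-.606,y+.079)
p=W[(D<.046)&(D>.03)&(z>.009)&(z<.025)];c,*_=np.linalg.lstsq(np.c_[p[:,:2]-p[:,:2].mean(0),np.ones(len(p))],p[:,2],rcond=None);print("disc plane",c)
for lo in(.075,.095,.115,.135):
    q=W[(D<.015)&(z>lo)&(z<lo+.01)]
    if len(q)>5:print(lo,(q[:,0].min()+q[:,0].max())/2,q[:,1].min())
print("top z",z[D<.02].max())
E
```

```text
30.15 [ 0.60563851 -0.07882821  0.40727153] [ 0.27608607  0.23145748 -0.04774454] 0.057117362593528315
disc plane [0.00068555 0.00026542 0.01472652]
0.075 0.6059776533612931 -0.0911977759793487
0.095 0.6059908015983233 -0.08672311396388649
0.115 0.6059821398227312 -0.08700153326767615
0.135 0.6055886165980472 -0.08665215290839347
top z 0.16023149787222304
```

View pics/c7.png

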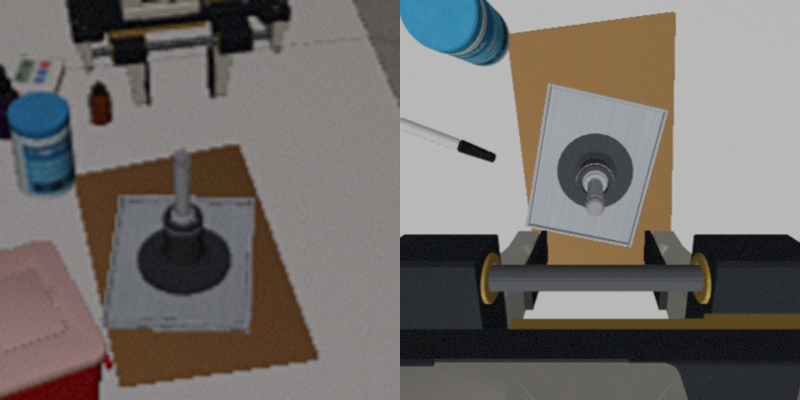

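The stand is upright inside the rim: crop (182,260) in the side view, (596,172) in the wrist view. Its disc is level, its underside is at about 7 mm (the tray floor), and the gripper is clear.

```bash
python3 -c "
from station import *
print(job_done())"
```

```text
the job is handed in; nothing more can be done
None
```

The stand is assembled and standing upright in the tray, released, and handed in at about 30 s on the robot clock.

**What I did:**
- I took the post from the rack, seated it in the hub and felt the taper jam with its tip about 21 mm above the foot's underside.
- The first press, about 18 N, let go when I lifted. I let the post self-align, re-gripped and pressed to about 19 N. I then unloaded slowly and lifted by the post alone, and the taper carried the foot to the tray.

**Last checks:**
- The foot's disc is level to within 0.1°, with its underside at about 7 mm, on the tray floor. It sits close to the tray's centre and inside the rim.
- The post is vertical, its top at about 0.160 m, and the gripper is clear with no force on it.
- I did not re-measure the tubes, cup or bottle at the end. The bottle looked upright in the last side view, and the carried post and stand were kept well clear of all of them.

**What went wrong or disagreed:**
- **Wrong-way move:** after gripping the post in the rack, one row had the wrong sign and moved the tool up to 10 mm down instead of up. The post slid about 5 mm in the pads, leaving roughly 2 mm between its top and the gripper body. I infer the body did not touch it, but I did not see the peak force in that instant.
- **Sideways force:** about 4 N acted sideways during pressing.
- **Tray position:** estimates from the different cameras differed by up to 8 mm, well within the room inside the rim.

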